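# Turn the carved tea caddy to the scanner

## Robot

A 7-joint arm with a two-finger parallel gripper is mounted at the origin on the work surface. World frame = base frame: x ahead of the robot, y to its left, z up, the work surface at z = 0. Lengths are in m, angles in rad, forces in N, time in s.
With the tool pointing down it reaches from about 0.4 to 0.85 m from the base axis. Payload 10.4 kg.
Tool frame: the origin (TCP) lies on the centre line of the jaws, within the pads' length; the fingertips stand r.tip_extent ahead of it and the grasp point (between the pads) lies 3 mm ahead of it (r.tip_extent is the distance from the TCP to the fingertips, in m); z points along the fingers, y is the direction in which the jaws open and shut (so a half turn about z gives the same grasp; the last joint's range is limited). The gripper opens to 87 mm and grips with 3 to 60 N. Pads are 19 mm wide; open, the fingers measure 117 mm over their backs; the gripper's body (75 mm by 190 mm) begins 51 mm behind the grasp point.
Start: joints at [1.231, 0.332, -0.065, 1.46, 0.022, 1.35, -0.088], TCP at [0.195, -0.594, 0.245] pointing down, gripper open.
Joint ranges: [-2.6, 2.6], [-0.5, 2.12], [-1.47, 1.34], [0.16, 2.42], [-1.27, 4.41], [0.06, 2.06], [-2.6, 2.6]. Speed limits (rad/s): [2.22, 2.22, 2.79, 2.79, 3.14, 3.14, 3.14].

## Interface

Orientations are given as a unit quaternion [x, y, z, w].
In Python, from bench import r gives the robot as it stands. The module is installed in compiled form; this text tells all that it offers.
- The arm moves only by the shell command python3 -m jog 'ROWS' [FORCE]. ROWS is JSON, a list of rows, each a list of 5 numbers: the shift along the tool's x, y, z in cm, then the turn about the tool's z in rad, then the closure, from 0 (fully open) to 1 (shut). A call has exactly 10 rows; each row shifts and turns the pose as measured when the row begins, along the tool's axes as they then stand; what a row does not reach is not made up. A row lasts 1/10 s, in which the tool goes at most 50 mm and 8.59 degrees, less where a joint would pass 70% of its speed; a pose out of reach is approached as far as the arm can. A call with a gripper value outside its range is refused whole. The fingers move at their own pace and stop on an object; FORCE is the grip in N (left out, the last holds). Time passes only in rows, so rows that do not move let the fingers close, or fill a call up. It gives the time, the measured TCP pose, the force and the opening at its end, in the units of the state.
- r.read_state(): the state, without advancing time (a new reading comes with each control period).
- r.camera(name): name is "scene" or "side" or "wrist"; returns a dict with "pixels" (480x640x3 uint8, red, green, blue), "fx", "fy", "cx", "cy" (pixels), "camera_from_world" (4x4, takes a point from world to camera coordinates). Camera axes: x right, y up, looking along -z (the intrinsics and any distortion apply to the point x, -y, -z); pixel columns grow to the right and rows downward; lengths in m; the calibration is good to about 2 mm. A picture is of the moment at which its call begins. There is no depth.
- r.close_job(): hands the job in, once; it reports no verdict.
The state is a dict: "time": time; "joint_positions": joint angles; "joint_vel": joint speeds; "joint_torque": joint torques, N m; "ee_pos": TCP position; "eef_rot": TCP orientation; "ft_force": force on the tool from outside, world axes, zero at the start; "torque": the same for the moment, N m; "width": finger opening in m.
Only numpy, scipy, OpenCV 4.12 (cv2) and the standard library are available. Lean on these libraries where they do the work, as an engineer would, in place of code of your own. Each camera call takes 0.05 s, during which the arm holds its last target. There are 200 camera calls.

## Task

Take the squat jar that has been scanned off the scanner's round stage and stand it upright in the wooden tray. Then stand the carved tea caddy upright in the middle of the stage with its carving squarely facing the scanner's lens, let go of it, and only then press the start button fully down and release it. Set things down rather than drop them, let nothing touch the carving, and leave everything else where it is.

Things in the scene. Friction and masses are not known exactly. Their poses are not given: they have to be found in the camera images.
- scanner: Scanner, fixed: grey base plate 14 mm thick (x -70..200, y -130..70 mm) with a round stage, a white head and a button. Origin on the bench under the stage centre; +x points from the stage to the head (the lens looks along -x), z up. Head: front face at x 122 mm (lens ring to x 112), y -65..65, 195 mm high, lens 65 mm up. Button at x 20, y -98 mm
- stage (a point): Centre of the top face of the scanner's round stage (disc of 90 mm diameter, its top 20 mm above the bench)
- start (a joint): Travel of the scanner's start button: 0 = up, 0.006 m = fully down; it springs back; about 5 N presses it fully
- start_top (a point): Centre of the top of the start button (grey cap of 32 mm diameter in a black collar of 48 mm diameter); it moves down 6 mm when pressed
- caddy: The carved tea caddy: closed upright bamboo cylinder 58 mm in diameter, 84 mm high, 160 g. Origin at the centre of its underside, z up. Its +x side bears the carving. On the flat lid a raised rib (27 mm long, 7 mm wide, 4 mm high) runs from the centre to the rim over the carving
- carving: The raised carved panel on the +x side of the caddy (one piece with it): 24 mm wide, 46 mm high, from 14 to 60 mm above the caddy's underside, standing 5 mm proud of the cylinder. Origin at the centre of its outer face, 34 mm from the caddy's axis; +x points straight out of the face
- jar: Squat round bamboo jar, 56 mm in diameter, 50 mm high, with a knob 18 mm in diameter on top (66 mm high in all), 110 g; starts on the scanner's stage. Origin at the centre of its underside
- tray: Shallow plywood tray for scanned pieces, fixed to the bench, outside 152 (x) x 232 (y) x 30 mm high, walls and floor 6 mm thick. Origin at the centre of its underside
- cup: Small dark bamboo cup, 44 mm in diameter, 58 mm high, standing in the tray somewhere along its length; leave it. Origin at the centre of its underside
- blank_a: Plain tea caddy, 58 mm in diameter, 84 mm high, no carving and no rib; leave it. Origin at the centre of its underside
- blank_b: Another plain tea caddy, the same as blank_a; leave it
- glue: White squeeze bottle, 44 mm in diameter, 130 mm high; leave it. Origin at the centre of its underside
- gouge: Carving gouge lying on the bench, 200 mm long along its x, 20 mm thick, dark handle to -x; leave it. Origin on the bench under its middle
- brushpot: Dark bamboo brush pot, 80 mm in diameter, 85 mm high, with brush handles sticking up to 175 mm; leave it. Origin at the centre of its underside
- hoop: Flat bamboo hoop lying on the bench, 84 mm outside diameter, 16 mm high; leave it. Origin at the centre of its underside

How it is judged:
On the way, in this order (a step that is already met when the one before it is completed fails the run):
1. the squat jar stands upright in the tray, let go (x of jar in the frame of tray between -0.05 and 0.05 m and y of jar in the frame of tray between -0.09 and 0.09 m and z of jar in the frame of tray below 0.012 m and angle between jar's own z axis and vertical below 0.15 rad and contact force between the fingers and jar below 0.2 N and linear speed of jar below 0.02 m/s), for 0.2 s.
2. the carved caddy stands upright in the middle of the stage, its carving facing the lens, let go (horizontal distance between caddy and stage below 0.015 m and z of caddy in the frame of scanner between 0.015 and 0.026 m and angle between caddy's own z axis and vertical below 0.1 rad and angle between the x axis of caddy and the x axis of scanner, either way round below 0.21 rad and x of carving in the frame of scanner above 0.01 m and contact force between the fingers and caddy below 0.2 N and linear speed of caddy below 0.02 m/s), for 0.2 s.
3. the start button is pressed down with the caddy in place (horizontal distance between caddy and stage below 0.015 m and z of caddy in the frame of scanner between 0.015 and 0.026 m and angle between caddy's own z axis and vertical below 0.1 rad and angle between the x axis of caddy and the x axis of scanner, either way round below 0.21 rad and x of carving in the frame of scanner above 0.01 m and value of joint start above 0.0045 m), for 0.02 s.
At the end, for the whole second after the job is handed in: Jar upright (0.15 rad) on the tray floor; caddy upright (0.1 rad) on the stage within 15 mm of its centre, carving towards the lens within 0.21 rad (12 degrees); both let go and at rest; the start button, pressed at least 4.5 mm with the caddy so placed, is up again (all of step 1 and all of step 2 and value of joint start below 0.0015 m); the robot touches nothing.
It fails at once if the start button is pressed before the caddy stands right, or while it is held (value of joint start above 0.003 m and (not (horizontal distance between caddy and stage below 0.015 m and z of caddy in the frame of scanner between 0.015 and 0.026 m and angle between caddy's own z axis and vertical below 0.1 rad and angle between the x axis of caddy and the x axis of scanner, either way round below 0.21 rad and x of carving in the frame of scanner above 0.01 m) or contact force between the fingers and caddy above 0.5 N)).
It fails at once if something touches the carving (over 2 N) (contact force between carving and anything else above 2 N).
It fails at once if the carved caddy or the jar is dropped or knocked over (angle between any of caddy, jar's own z axis and vertical above 0.8 rad or (contact force between the fingers and caddy below 0.1 N and linear speed of caddy above 0.5 m/s) or (contact force between the fingers and jar below 0.1 N and linear speed of jar above 0.5 m/s)).
It fails at once if any other loose thing is moved over 25 mm or tipped (distance of any of blank_a, blank_b, cup, glue, gouge, brushpot, hoop from where it was at the start of the episode above 0.025 m or angle between any of blank_a, blank_b, cup, glue, gouge, brushpot, hoop's own z axis and vertical above 0.5 rad).
It also fails if it takes over 72 s, if anything falls off the work surface, if the arm or the gripper's body presses on something with over 40 N, if the wrist force passes 120 N, or if a joint passes its speed limit or range.

## Working session

There is one attempt and no reset: what is moved stays moved. The work goes in short steps, Python scripts to look and compute and a shell command to move; the robot and the scene stay as the last step left them, time stands still between calls to the robot, and variables do not carry over. Pictures are saved under pics/ and viewed, about 8 in all and at most 12, crops included, and the job is handed in when it is done.

```bash
mkdir -p pics
python3 - <<'E'
from bench import r
import cv2,numpy as np,pickle
s=r.read_state();print(s['time'],s['ee_pos'],s['eef_rot'],s['width'],r.tip_extent)
d={}
for n in("scene","side"):
    c=r.camera(n);d[n]=c;cv2.imwrite(f"pics/{n}0.png",c["pixels"][:,:,::-1]);print(n,c['fx'],c['cx'],c['cy'],np.linalg.inv(c['camera_from_world']).round(3).tolist(),[k for k in c])
pickle.dump(d,open('c0.pkl','wb'))
E
```

```text
0.0 [ 0.19460862 -0.59357008  0.24377549] [ 9.87476097e-01  1.57767226e-01 -1.29956042e-04 -6.65946169e-04] 0.08666167895513603 0.022
scene 526.6261843924573 312.63187918462194 242.5424210238568 [[0.46, -0.627, 0.629, 1.248], [0.888, 0.331, -0.319, -0.323], [-0.009, 0.705, 0.709, 0.797], [0.0, 0.0, 0.0, 1.0]] ['pixels', 'fx', 'fy', 'cx', 'cy', 'camera_from_world']
side 509.61816977255717 313.86791498904466 239.16994512083372 [[0.727, 0.539, -0.427, 0.178], [-0.687, 0.569, -0.451, -0.486], [0.0, 0.621, 0.784, 0.86], [0.0, 0.0, 0.0, 1.0]] ['pixels', 'fx', 'fy', 'cx', 'cy', 'camera_from_world']
```

View pics/scene0.png

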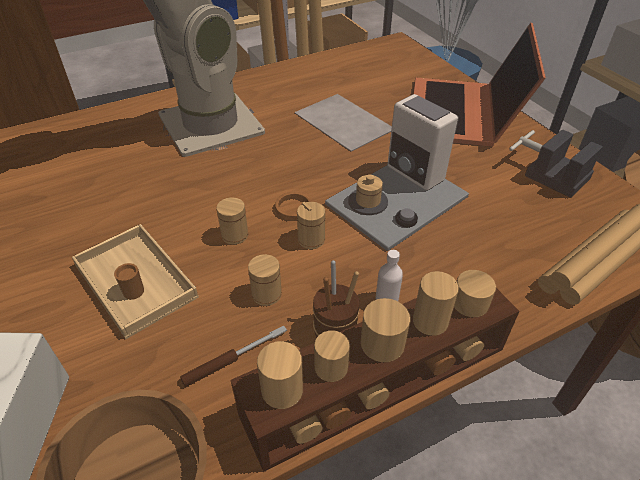

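View pics/side0.png

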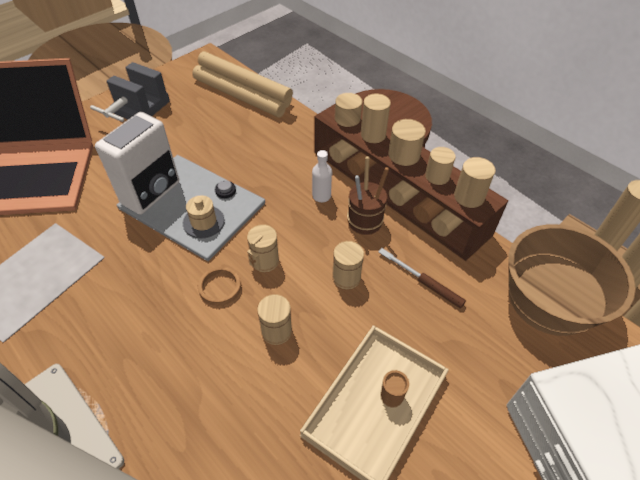

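Scene view: jar on the stage around (369,190), button (406,216), tray centre about (135,280) with the cup at (130,280), and three caddies at (232,220), (311,225) and (265,280). Side view: the caddy at (263,248) seems to carry the rib. I'll zoom in to check.

```bash
cat > h.py <<'E'
import pickle,numpy as np,cv2
def ray(c,u,v):
    M=np.linalg.inv(c['camera_from_world']);d=M[:3,:3]@np.array([(u-c['cx'])/c['fx'],-(v-c['cy'])/c['fy'],-1]);return M[:3,3],d
def onz(c,u,v,z):
    o,d=ray(c,u,v);return o+d*(z-o[2])/d[2]
def proj(c,p):
    q=c['camera_from_world']@np.append(p,1);return np.array([c['cx']-c['fx']*q[0]/q[2],c['cy']+c['fy']*q[1]/q[2]])
E
python3 - <<'E'
from h import *
d=pickle.load(open('c0.pkl','rb'))
def crop(n,x,y,w,h,k):return cv2.resize(d[n]['pixels'][y:y+h,x:x+w,::-1],None,fx=k,fy=k,interpolation=cv2.INTER_CUBIC)
a=np.vstack([crop('scene',200,140,200,75,4)[:0],crop('scene',205,85,265,100,3)[:0]]) if 0 else None
A=crop('scene',205,85,265,195,3);A=A[:,:795];cv2.imwrite('pics/sc.png',A)
B=crop('side',110,110,260,195,3);cv2.imwrite('pics/si.png',B)
for n,u,v in(("scene",311,207),("side",263,233)): print('caddy top',onz(d[n],u,v,.084))
for n,u,v in(("scene",369,178),("side",200,198)): print('knob',onz(d[n],u,v,.086))
for n in d: print(n,proj(d[n],[0.195,-.594,.244]))
E
```

```text
caddy top [0.52212226 0.04199701 0.084     ]
caddy top [0.53881808 0.03999739 0.084     ]
knob [0.49860311 0.19550555 0.086     ]
knob [0.50307756 0.20002409 0.086     ]
scene [-79.03208557 144.70552146]
side [413.32744355 741.20698924]
```

View pics/sc.png

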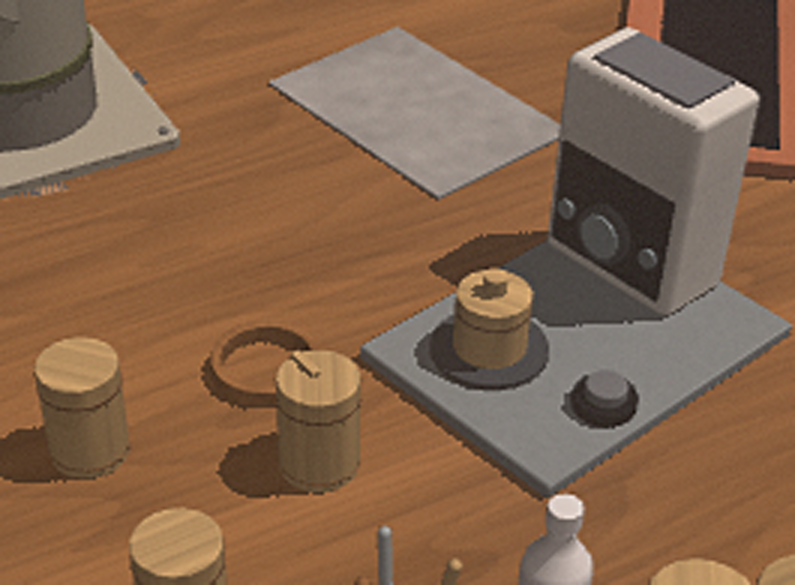

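View pics/si.png

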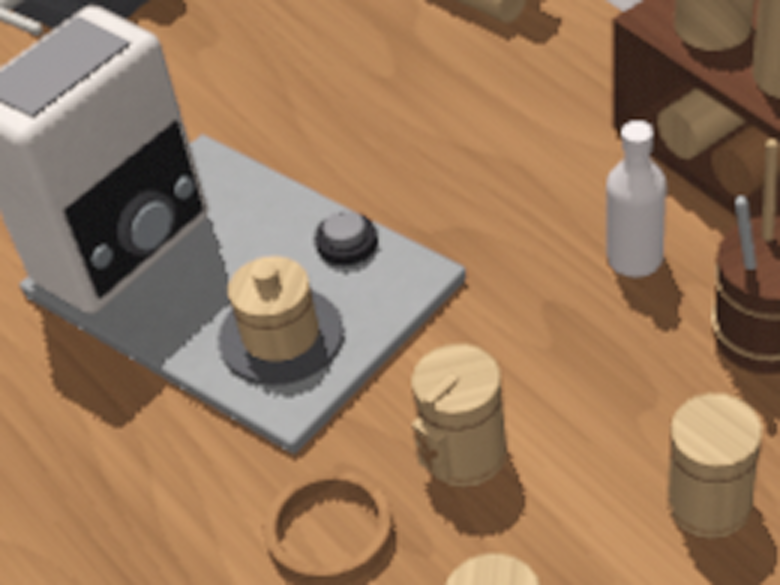

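Carved caddy: lid centre at scene crop (318,378) and side crop (456,380). The rib runs to scene (293,353) and side (430,402). Stage, button and plate corners are clearly visible. Now I'll compute positions.

Run:
```python
from h import *
d=pickle.load(open('c0.pkl','rb'));S,T=d['scene'],d['side']
fs=lambda x,y:(205+x/3,85+y/3); ft=lambda x,y:(110+x/3,110+y/3)
def tri(a,b):
    A=[];B=[]
    for c,p in((S,a),(T,b)):
        o,v=ray(c,*p);v/=np.linalg.norm(v);P=np.eye(3)-np.outer(v,v);A.append(P);B.append(P@o)
    return np.linalg.lstsq(np.vstack(A),np.hstack(B),rcond=None)[0].round(4)
print('caddy lid',tri(fs(318,378),ft(456,380)),'rib end',tri(fs(293,353),ft(430,402)))
print('knob top',tri(fs(493,283),ft(267,273)) ,'button',tri(fs(607,386),ft(346,228)))
print('jar lid ctr',tri(fs(493,298),ft(270,285)))
for n,p in(('L',(362,350)),('B',(548,490)),('R',(790,325))): print('plate S',n,onz(S,*fs(*p),.014).round(4))
for n,p in(('R',(465,270)),('B',(293,447)),('T',(203,138)),('L',(25,288))): print('plate T',n,onz(T,*ft(*p),.014).round(4))
for n,p in(('l',(73,262)),('t',(140,227)),('r',(196,292)),('b',(124,333))): print('tray S',n,onz(S,*p,.03).round(4))
for n,p in(('t',(376,330)),('r',(447,377)),('l',(303,433)),): print('tray T',n,onz(T,*p,.03).round(4))
print('cup top',tri((128,271),(396,381)))
print('blank near',tri(fs(77,364),(275,311)),'blank far',tri(fs(177,545),ft(716,430)),'hoop',tri(fs(258,362),ft(330,520)))
print('glue',tri(fs(565,505),ft(636,132)),'brush',tri((336,300),(368,200)))
```

```text
caddy lid [0.5322 0.0361 0.0827] rib end [0.5063 0.0303 0.0876]
knob top [0.4982 0.1973 0.0819] button [0.5886 0.2397 0.0336]
jar lid ctr [0.4987 0.1983 0.0683]
plate S L [0.4502 0.1157 0.014 ]
plate S B [0.6405 0.1589 0.014 ]
plate S R [0.5785 0.4199 0.014 ]
plate T R [0.6362 0.1581 0.014 ]
plate T B [0.4446 0.1127 0.014 ]
plate T T [0.5755 0.4157 0.014 ]
plate T L [0.3866 0.3692 0.014 ]
tray S l [ 0.3922 -0.4253  0.03  ]
tray S t [ 0.354 -0.281  0.03 ]
tray S r [ 0.5809 -0.2327  0.03  ]
tray S b [ 0.6111 -0.3751  0.03  ]
tray T t [ 0.5673 -0.2397  0.03  ]
tray T r [ 0.5888 -0.3838  0.03  ]
tray T l [ 0.3462 -0.2836  0.03  ]
cup top [ 0.5049 -0.3343  0.0663]
blank near [ 0.4421 -0.1052  0.0819] blank far [ 0.6265 -0.1089  0.0816] hoop [0.4262 0.0423 0.0162]
glue [0.7455 0.0889 0.13  ] brush [ 0.7569 -0.0342  0.0802]
```

Stage comes out near (0.499,0.198), scanner yaw about 103°, and the button agrees with the datasheet to within 2 mm. Caddy is near (0.531,0.036) with its carving facing about 193°. First I move over the tray and look with the wrist camera.

```bash
cat >> h.py <<'E'
from scipy.spatial.transform import Rotation as R
def st(s):
    m=R.from_quat(s['eef_rot']).as_matrix();return np.array(s['ee_pos']),np.degrees(np.arctan2(m[1,0],m[0,0])),m
def go(x,y,z,psi,n=10):
    from bench import r
    p,a,m=st(r.read_state());da=(psi-a+180)%360-180;w=(np.array([x,y,z])-p)*100/n
    out=[]
    for k in range(n):
        t=R.from_euler('z',da*k/n,degrees=True).as_matrix()@m
        out.append((t.T@w).round(2).tolist()+[round(-np.radians(da)/n,3)])
    print('now',p.round(4),'psi',round(a,2),'tilt',m[2].round(3));print(out if abs(da)>3 else [out[0],'x',n])
def shot(n,f=None):
    from bench import r
    c=r.camera(n);pickle.dump(c,open(f'{f}.pkl','wb'));cv2.imwrite(f'pics/{f}.png',c['pixels'][:,:,::-1]);return c
E
python3 -m jog '[[3.1,-1.55,0,0,0],[3.1,-1.55,0,0,0],[3.1,-1.55,0,0,0],[3.1,-1.55,0,0,0],[3.1,-1.55,0,0,0],[3.1,-1.55,0,0,0],[3.1,-1.55,0,0,0],[3.1,-1.55,0,0,0],[3.1,-1.55,0,0,0],[3.1,-1.55,0,0,0]]' 20
python3 - <<'E'
from h import *
c=shot('wrist','w1');print(c['fx'],np.linalg.inv(c['camera_from_world']).round(3).tolist())
go(.499,.198,.23,103,20)
E
```

```text
time: 1.1
ee_pos: [0.4437, -0.344, 0.239]
eef_rot: [0.988, 0.152, -0.003, -0.003]
ft_force: [-0.0, -0.5, -0.2]
width: 0.0868
399.51945348706283 [[0.301, 0.921, 0.249, 0.51], [-0.954, 0.293, 0.072, -0.325], [-0.006, -0.259, 0.966, 0.379], [0.0, 0.0, 0.0, 1.0]]
now [ 0.4485 -0.3381  0.2391] psi 17.94 tilt [-0.002 -0.009 -1.   ]
[[1.07, -2.47, 0.06, np.float64(-0.074)], [1.25, -2.39, 0.06, np.float64(-0.074)], [1.42, -2.29, 0.06, np.float64(-0.074)], [1.59, -2.18, 0.06, np.float64(-0.074)], [1.74, -2.05, 0.06, np.float64(-0.074)], [1.89, -1.92, 0.06, np.float64(-0.074)], [2.03, -1.77, 0.06, np.float64(-0.074)], [2.15, -1.62, 0.05, np.float64(-0.074)], [2.27, -1.45, 0.05, np.float64(-0.074)], [2.37, -1.28, 0.05, np.float64(-0.074)], [2.46, -1.1, 0.05, np.float64(-0.074)], [2.53, -0.92, 0.05, np.float64(-0.074)], [2.59, -0.73, 0.05, np.float64(-0.074)], [2.64, -0.53, 0.04, np.float64(-0.074)], [2.67, -0.33, 0.04, np.float64(-0.074)], [2.69, -0.14, 0.04, np.float64(-0.074)], [2.69, 0.06, 0.04, np.float64(-0.074)], [2.68, 0.26, 0.04, np.float64(-0.074)], [2.65, 0.46, 0.03, np.float64(-0.074)], [2.61, 0.66, 0.03, np.float64(-0.074)]]
```

View pics/w1.png

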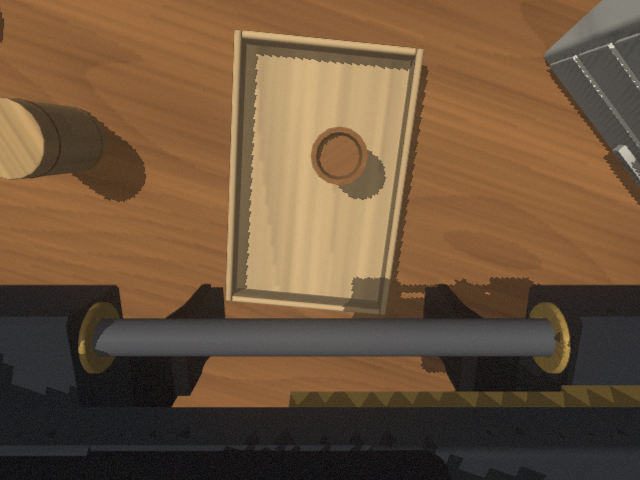

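Wrist view: tray rim corners at (236,31), (422,49), (384,314) and (228,299), cup at (340,155), and the near end of the tray is free. Next I go to the jar.

```bash
python3 - <<'E'
from h import *
c=pickle.load(open('w1.pkl','rb'))
P=[onz(c,u,v,.03) for u,v in((236,31),(422,49),(384,314),(228,299))]
for p in P:print(p.round(4))
print('ctr',np.mean(P,0).round(4),'cup',onz(c,340,155,.064).round(4))
y=(P[0]+P[1]-P[2]-P[3])/2;print('long',np.linalg.norm(y),np.degrees(np.arctan2(y[1],y[0])),'short',np.linalg.norm((P[0]+P[3]-P[1]-P[2])/2))
E
python3 -m jog '[[1.1,-2.5,0,-0.074,0],[1.25,-2.4,0,-0.074,0],[1.4,-2.3,0,-0.074,0],[1.6,-2.2,0,-0.074,0],[1.75,-2.05,0,-0.074,0],[1.9,-1.9,0,-0.074,0],[2.0,-1.8,0,-0.074,0],[2.15,-1.6,0,-0.074,0],[2.25,-1.45,0,-0.074,0],[2.4,-1.3,0,-0.074,0]]'
python3 -c "
from h import *
go(.499,.198,.2,103,10)"
```

```text
[ 0.5687 -0.2315  0.03  ]
[ 0.6006 -0.3764  0.03  ]
[ 0.376 -0.425  0.03 ]
[ 0.3459 -0.2805  0.03  ]
ctr [ 0.4728 -0.3283  0.03  ] cup [ 0.5033 -0.3383  0.064 ]
long 0.22895956460242342 12.290329441077388 short 0.14796329429468522
time: 2.15
ee_pos: [0.4701, -0.0548, 0.2389]
eef_rot: [0.854, 0.52, -0.001, -0.006]
ft_force: [-0.1, 0.5, 1.1]
width: 0.0872
now [ 0.4701 -0.0548  0.2389] psi 62.72 tilt [ 0.004 -0.012 -1.   ]
[[2.38, -0.9, 0.41, np.float64(-0.07)], [2.44, -0.73, 0.41, np.float64(-0.07)], [2.48, -0.55, 0.41, np.float64(-0.07)], [2.51, -0.38, 0.4, np.float64(-0.07)], [2.53, -0.2, 0.4, np.float64(-0.07)], [2.54, -0.02, 0.4, np.float64(-0.07)], [2.54, 0.16, 0.4, np.float64(-0.07)], [2.52, 0.33, 0.4, np.float64(-0.07)], [2.49, 0.51, 0.39, np.float64(-0.07)], [2.45, 0.68, 0.39, np.float64(-0.07)]]
```

```bash
python3 -m jog '[[2.4,-0.9,0.4,-0.07,0],[2.45,-0.75,0.4,-0.07,0],[2.5,-0.55,0.4,-0.07,0],[2.5,-0.4,0.4,-0.07,0],[2.55,-0.2,0.4,-0.07,0],[2.55,0,0.4,-0.07,0],[2.55,0.15,0.4,-0.07,0],[2.5,0.35,0.4,-0.07,0],[2.5,0.5,0.4,-0.07,0],[2.45,0.7,0.4,-0.07,0]]'
python3 -c "
from h import *
shot('wrist','w2');go(.499,.198,.2,103,10)"
```

```text
time: 3.15
ee_pos: [0.4891, 0.2239, 0.2017]
eef_rot: [0.598, 0.802, 0.003, -0.005]
ft_force: [-0.0, -0.4, 0.2]
width: 0.0873
now [0.4878 0.2286 0.2014] psi 107.09 tilt [ 0.014 -0.002 -1.   ]
[[-0.33, 0.02, 0.01, np.float64(0.007)], [-0.33, 0.02, 0.01, np.float64(0.007)], [-0.33, 0.02, 0.01, np.float64(0.007)], [-0.33, 0.02, 0.01, np.float64(0.007)], [-0.32, 0.03, 0.01, np.float64(0.007)], [-0.32, 0.03, 0.01, np.float64(0.007)], [-0.32, 0.03, 0.01, np.float64(0.007)], [-0.32, 0.03, 0.01, np.float64(0.007)], [-0.32, 0.04, 0.01, np.float64(0.007)], [-0.32, 0.04, 0.01, np.float64(0.007)]]
```

View pics/w2.png

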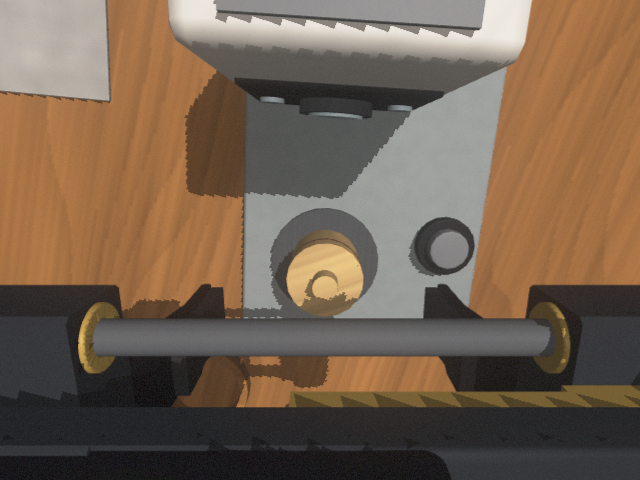

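Wrist view: jar lid (325,275), knob (325,285), stage disc centre (324,260), button (450,247). I overshot about 3 cm towards the head but touched nothing. I'll back off to centre over the jar.

```bash
python3 - <<'E'
from h import *
c=pickle.load(open('w2.pkl','rb'))
print('lid',onz(c,325,275,.07).round(4),'knob',onz(c,325,285,.086).round(4),'stage',onz(c,324,260,.02).round(4),'btn',onz(c,450,247,.034).round(4))
a=onz(c,235,79,.1);a=onz(c,245,195,.014);b=onz(c,245,300,.014);print('plate +y edge angle',np.degrees(np.arctan2(*(a-b)[1::-1])))
E
python3 -m jog '[[-0.6,0,0,0.015,0],[-0.6,0,0,0.015,0],[-0.6,0,0,0.015,0],[-0.6,0,0,0.015,0],[-0.4,0.1,0,0.01,0],[-0.3,0.1,0,0,0],[0,0,0,0,0],[0,0,0,0,0],[0,0,0,0,0],[0,0,0,0,0]]'
python3 -c "
from h import *
go(.499,.198,.2,103,10)"
```

```text
lid [0.4947 0.2031 0.07  ] knob [0.4953 0.2012 0.086 ] stage [0.4949 0.2    0.02  ] btn [0.5869 0.2428 0.034 ]
plate +y edge angle 103.83101684213563
time: 4.2
ee_pos: [0.4982, 0.1966, 0.2012]
eef_rot: [0.624, 0.782, 0.003, -0.006]
ft_force: [-0.0, 0.3, 0.3]
width: 0.0876
now [0.4982 0.1966 0.2012] psi 102.83 tilt [ 0.013 -0.003 -1.   ]
[[0.01, 0.01, 0.01, np.float64(-0.0)], 'x', 10]
```

```bash
python3 -m jog '[[0,0,1.8,0,0],[0,0,1.8,0,0],[0,0,1.8,0,0],[0,0,1.8,0,0],[0,0,1.8,0,0],[0,0,1.8,0,0],[0,0,1.8,0,0],[0,0,0.9,0,0],[0,0,0,0,0],[0,0,0,0,0]]'
python3 -c "
from h import *
go(.497,.199,.052,103,1)"
```

```text
time: 5.2
ee_pos: [0.4977, 0.2014, 0.0627]
eef_rot: [0.622, 0.783, 0.005, -0.006]
ft_force: [0.5, 0.6, 0.1]
width: 0.0873
now [0.4977 0.2014 0.0627] psi 103.07 tilt [ 0.015  0.    -1.   ]
[[-0.24, -0.12, 1.07, np.float64(0.001)], 'x', 1]
```

```bash
python3 -m jog '[[-0.2,-0.1,0.7,0,0],[0,0,0.4,0,0],[0,0,0,0,0.2],[0,0,0,0,0.5],[0,0,0,0,0.6],[0,0,0,0,0.7],[0,0,0,0,0.8],[0,0,0,0,1],[0,0,0,0,1],[0,0,0,0,1]]' 15
python3 -m jog '[[0,0,-0.5,0,1],[0,0,-1,0,1],[0,0,-1.5,0,1],[0,0,-1.5,0,1],[0,0,-1.5,0,1],[0,0,-1.5,0,1],[0,0,-1.5,0,1],[0,0,-1.5,0,1],[0,0,-1,0,1],[0,0,-0.5,0,1]]'
python3 -c "
from h import *
print((np.array([.4733,-.3285])-.065*np.array([.977,.212])).round(4))
go(.41,-.342,.17,12.2,20)"
```

```text
time: 6.2
ee_pos: [0.4986, 0.1997, 0.0534]
eef_rot: [0.622, 0.783, 0.006, -0.005]
ft_force: [-0.6, 0.8, -0.1]
width: 0.0552
time: 7.2
ee_pos: [0.4989, 0.1984, 0.1873]
eef_rot: [0.622, 0.783, 0.008, -0.003]
ft_force: [-0.1, 0.5, -2.3]
width: 0.0551
[ 0.4098 -0.3423]
now [0.4989 0.1984 0.1873] psi 103.12 tilt [ 0.014  0.009 -1.   ]
[[-2.53, -1.05, 0.04, np.float64(0.079)], [-2.61, -0.84, 0.04, np.float64(0.079)], [-2.67, -0.63, 0.04, np.float64(0.079)], [-2.71, -0.42, 0.04, np.float64(0.079)], [-2.73, -0.2, 0.05, np.float64(0.079)], [-2.74, 0.01, 0.05, np.float64(0.079)], [-2.73, 0.23, 0.05, np.float64(0.079)], [-2.7, 0.45, 0.05, np.float64(0.079)], [-2.66, 0.66, 0.05, np.float64(0.079)], [-2.6, 0.87, 0.06, np.float64(0.079)], [-2.52, 1.07, 0.06, np.float64(0.079)], [-2.43, 1.27, 0.06, np.float64(0.079)], [-2.32, 1.45, 0.07, np.float64(0.079)], [-2.2, 1.63, 0.07, np.float64(0.079)], [-2.06, 1.8, 0.07, np.float64(0.079)], [-1.91, 1.96, 0.08, np.float64(0.079)], [-1.75, 2.11, 0.08, np.float64(0.079)], [-1.58, 2.24, 0.08, np.float64(0.079)], [-1.4, 2.36, 0.09, np.float64(0.079)], [-1.21, 2.46, 0.09, np.float64(0.079)]]
```

```bash
python3 -m jog '[[-2.5,-1.05,0,0.079,1],[-2.6,-0.85,0,0.079,1],[-2.65,-0.65,0,0.079,1],[-2.7,-0.4,0,0.079,1],[-2.75,-0.2,0,0.079,1],[-2.75,0,0,0.079,1],[-2.75,0.25,0,0.079,1],[-2.7,0.45,0,0.079,1],[-2.65,0.65,0,0.079,1],[-2.6,0.85,0,0.079,1]]'
python3 -c "
from h import *
go(.41,-.342,.17,12.2,10)"
```

```text
time: 8.2
ee_pos: [0.4489, -0.076, 0.1843]
eef_rot: [0.88, 0.474, 0.007, -0.007]
ft_force: [0.4, 0.5, -1.4]
width: 0.0551
now [ 0.4489 -0.076   0.1843] psi 56.6 tilt [ 0.02  -0.005 -1.   ]
[[-2.44, 1.14, 0.09, np.float64(0.077)], [-2.34, 1.33, 0.09, np.float64(0.077)], [-2.23, 1.5, 0.09, np.float64(0.077)], [-2.11, 1.67, 0.09, np.float64(0.077)], [-1.97, 1.83, 0.1, np.float64(0.077)], [-1.83, 1.98, 0.1, np.float64(0.077)], [-1.67, 2.11, 0.1, np.float64(0.077)], [-1.5, 2.23, 0.1, np.float64(0.077)], [-1.32, 2.34, 0.11, np.float64(0.077)], [-1.14, 2.44, 0.11, np.float64(0.077)]]
```

```bash
python3 -m jog '[[-2.45,1.15,0.1,0.077,1],[-2.35,1.35,0.1,0.077,1],[-2.2,1.5,0.1,0.077,1],[-2.1,1.65,0.1,0.077,1],[-1.95,1.85,0.1,0.077,1],[-1.85,2,0.1,0.077,1],[-1.65,2.1,0.1,0.077,1],[-1.2,1.8,0.1,0.077,1],[-0.6,1,0.1,0.06,1],[0,0,0,0,1]]'
python3 -c "
from h import *
shot('wrist','w3');go(.41,-.342,.17,12.2,10)"
```

```text
time: 9.2
ee_pos: [0.4082, -0.3146, 0.1694]
eef_rot: [0.992, 0.127, 0.004, -0.009]
ft_force: [0.4, 1.1, -0.7]
width: 0.0554
now [ 0.4085 -0.3137  0.1695] psi 14.81 tilt [ 0.01  -0.017 -1.   ]
[[-0.06, 0.28, -0.01, np.float64(0.005)], 'x', 10]
```

View pics/w3.png

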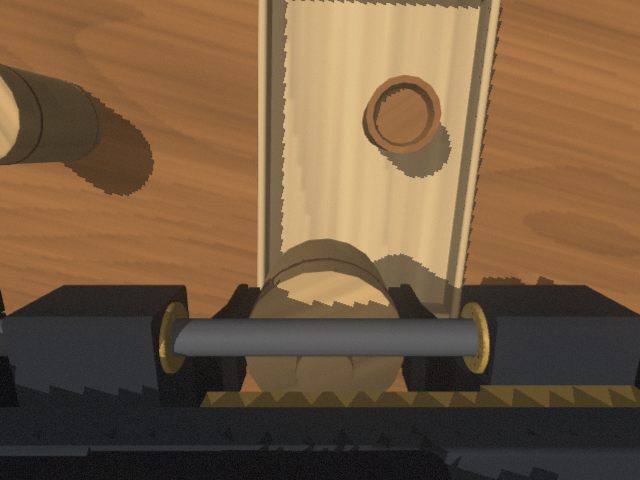

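The jar hangs upright in the jaws (325,330). The tray lies to the right and the cup is clear at (402,112). I shift 28 mm in tool y and lower.

```bash
python3 -m jog '[[0,0.6,0,0.02,1],[0,0.7,0,0.02,1],[0,0.7,0,0,1],[-0.1,0.5,0.5,0,1],[-0.1,0.2,1.5,0,1],[0,0,1.8,0,1],[0,0,1.8,0,1],[0,0,1.8,0,1],[0,0,1,0,1],[0,0,0,0,1]]'
python3 -c "
from h import *
go(.41,-.342,.05,12.2,5)"
```

```text
time: 10.25
ee_pos: [0.4159, -0.3402, 0.0811]
eef_rot: [0.994, 0.111, 0.004, -0.009]
ft_force: [-0.4, -0.0, -0.7]
width: 0.0552
now [ 0.4159 -0.3402  0.0811] psi 12.78 tilt [ 0.011 -0.017 -1.   ]
[[-0.13, 0.02, 0.62, np.float64(0.002)], 'x', 5]
```

```bash
python3 -m jog '[[-0.2,0,1,0.01,1],[-0.2,0,1,0,1],[0,0,0.7,0,1],[0,0,0.4,0,1],[0,0,0.2,0,1],[0,0,0,0,1],[0,0,0.3,0,1],[0,0,0.2,0,1],[0,0,0.2,0,1],[0,0,0,0,1]]'
python3 -c "
from h import *
go(.41,-.342,.039,12.2,1)"
```

```text
time: 11.25
ee_pos: [0.4135, -0.3416, 0.0402]
eef_rot: [0.994, 0.106, 0.006, -0.007]
ft_force: [0.4, 0.3, -1.3]
width: 0.0553
now [ 0.4135 -0.3416  0.0402] psi 12.17 tilt [ 0.013 -0.014 -1.   ]
[[-0.35, -0.03, 0.12, np.float64(-0.0)], 'x', 1]
```

```bash
python3 -m jog '[[0,0,0.15,0,1],[0,0,0.1,0,1],[0,0,0,0,1],[0,0,0,0,0.55],[0,0,0,0,0.45],[0,0,0,0,0.35],[0,0,0,0,0.25],[0,0,0,0,0.1],[0,0,0,0,0.1],[0,0,0,0,0.1]]'
python3 -c "
from h import *
shot('scene','s1');shot('side','t1')
go(.41,-.342,.039,12.2,1)"
```

```text
time: 12.25
ee_pos: [0.4143, -0.3418, 0.0395]
eef_rot: [0.994, 0.106, 0.006, -0.007]
ft_force: [0.5, 0.4, -0.9]
width: 0.0763
now [ 0.4143 -0.3418  0.0395] psi 12.18 tilt [ 0.014 -0.012 -1.   ]
[[-0.43, -0.07, 0.05, np.float64(-0.0)], 'x', 1]
```

```bash
python3 -m jog '[[0,0,-0.5,0,0.1],[0,0,-1,0,0],[0,0,-2,0,0],[0,0,-3,0,0],[0,0,-3,0,0],[0,0,-3,0,0],[0,0,-3,0,0],[0,0,-3,-0.1,0],[0,0,-2,-0.14,0],[0,0,-0.5,-0.14,0]]'
python3 -c "
from h import *
shot('scene','s1');shot('side','t1');d=[cv2.imread('pics/s1.png')[190:370,40:240],cv2.imread('pics/t1.png')[290:470,280:480]]
cv2.imwrite('pics/tray1.png',cv2.resize(np.hstack(d),None,fx=2,fy=2))
go(.531,.036,.24,193,20)"
```

```text
time: 13.35
ee_pos: [0.4113, -0.3439, 0.265]
eef_rot: [0.955, 0.298, 0.008, -0.004]
ft_force: [-0.0, 0.1, -1.4]
width: 0.0869
now [ 0.4111 -0.3438  0.2635] psi 34.43 tilt [ 0.018 -0.005 -1.   ]
[[1.57, -1.23, 0.15, np.float64(-0.138)], [1.72, -1.0, 0.15, np.float64(-0.138)], [1.84, -0.75, 0.15, np.float64(-0.138)], [1.93, -0.49, 0.15, np.float64(-0.138)], [1.98, -0.22, 0.15, np.float64(-0.138)], [1.99, 0.06, 0.15, np.float64(-0.138)], [1.96, 0.33, 0.15, np.float64(-0.138)], [1.9, 0.6, 0.15, np.float64(-0.138)], [1.8, 0.85, 0.15, np.float64(-0.138)], [1.66, 1.09, 0.14, np.float64(-0.138)], [1.5, 1.31, 0.14, np.float64(-0.138)], [1.3, 1.51, 0.13, np.float64(-0.138)], [1.08, 1.67, 0.13, np.float64(-0.138)], [0.84, 1.81, 0.12, np.float64(-0.138)], [0.58, 1.9, 0.12, np.float64(-0.138)], [0.31, 1.97, 0.11, np.float64(-0.138)], [0.04, 1.99, 0.11, np.float64(-0.138)], [-0.24, 1.98, 0.1, np.float64(-0.138)], [-0.51, 1.93, 0.1, np.float64(-0.138)], [-0.77, 1.84, 0.1, np.float64(-0.138)]]
```

View pics/tray1.png

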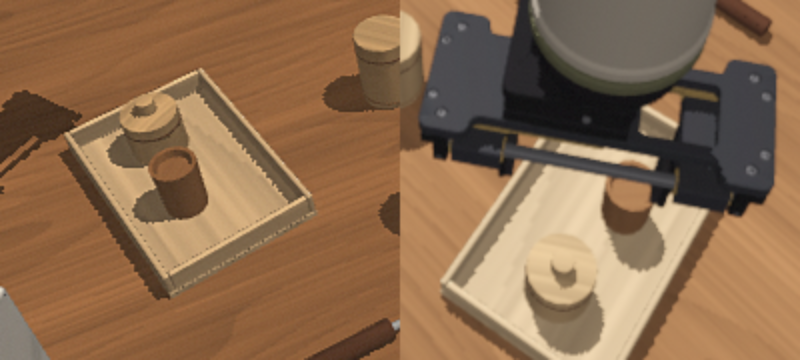

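The jar stands upright in the tray, clear of the cup and walls (left (150,125), right (562,270)). Now over to the caddy.

```bash
python3 -m jog '[[1.6,-1.2,0.1,-0.138,0],[1.7,-1,0.1,-0.138,0],[1.85,-0.75,0.1,-0.138,0],[1.95,-0.5,0.1,-0.138,0],[2,-0.2,0.1,-0.138,0],[2,0.05,0.1,-0.138,0],[1.95,0.35,0.1,-0.138,0],[1.9,0.6,0.1,-0.138,0],[1.8,0.85,0.1,-0.138,0],[1.65,1.1,0.1,-0.138,0]]'
python3 -c "
from h import *
go(.531,.036,.24,193,12)"
```

```text
time: 14.45
ee_pos: [0.4699, -0.148, 0.2525]
eef_rot: [0.55, 0.835, 0.008, -0.003]
ft_force: [-0.3, -1.5, 0.3]
width: 0.0876
now [ 0.4699 -0.148   0.2525] psi 113.28 tilt [ 0.014  0.011 -1.   ]
[[1.21, 1.07, 0.13, np.float64(-0.116)], [1.07, 1.21, 0.13, np.float64(-0.116)], [0.93, 1.32, 0.13, np.float64(-0.116)], [0.77, 1.42, 0.13, np.float64(-0.116)], [0.6, 1.5, 0.13, np.float64(-0.116)], [0.42, 1.56, 0.13, np.float64(-0.116)], [0.24, 1.6, 0.12, np.float64(-0.116)], [0.05, 1.61, 0.12, np.float64(-0.116)], [-0.14, 1.61, 0.12, np.float64(-0.116)], [-0.32, 1.58, 0.12, np.float64(-0.116)], [-0.5, 1.54, 0.11, np.float64(-0.116)], [-0.68, 1.47, 0.11, np.float64(-0.116)]]
```

```bash
python3 -m jog '[[1.2,1.1,0.1,-0.13,0],[1.1,1.25,0.1,-0.135,0],[0.95,1.35,0.1,-0.135,0],[0.75,1.5,0.1,-0.135,0],[0.55,1.6,0.1,-0.135,0],[0.35,1.65,0.1,-0.135,0],[0.1,1.7,0.1,-0.135,0],[-0.15,1.7,0.1,-0.135,0],[-0.3,1.2,0.1,-0.135,0],[-0.3,0.8,0.1,-0.13,0]]'
python3 -c "
from h import *
go(.531,.036,.24,193,5)"
```

```text
time: 15.45
ee_pos: [0.5132, 0.009, 0.2401]
eef_rot: [-0.092, 0.996, 0.009, -0.002]
ft_force: [0.3, 0.1, -0.4]
width: 0.0872
now [0.5132 0.009  0.2401] psi -169.46 tilt [ 0.002  0.019 -1.   ]
[[-0.45, 0.46, 0.01, np.float64(-0.009)], 'x', 5]
```

```bash
python3 -m jog '[[-0.8,0.3,0,-0.01,0],[-1,0.4,0,-0.01,0],[-1,0.4,0,-0.01,0],[-1,0.4,0,-0.01,0],[-1,0.4,0,0,0],[-0.7,0.3,0,0,0],[-0.3,0.1,0,0,0],[0,0,0,0,0],[0,0,0,0,0],[0,0,0,0,0]]'
python3 -c "
from h import *
shot('wrist','w4');go(.531,.036,.24,193,5)"
```

```text
time: 16.45
ee_pos: [0.5695, 0.0457, 0.2386]
eef_rot: [-0.103, 0.995, 0.01, -0.003]
ft_force: [0.0, 0.1, 0.9]
width: 0.0869
now [0.5695 0.0456 0.2386] psi -168.13 tilt [ 0.005  0.02  -1.   ]
[[0.79, -0.03, -0.02, np.float64(-0.004)], 'x', 5]
```

View pics/w4.png

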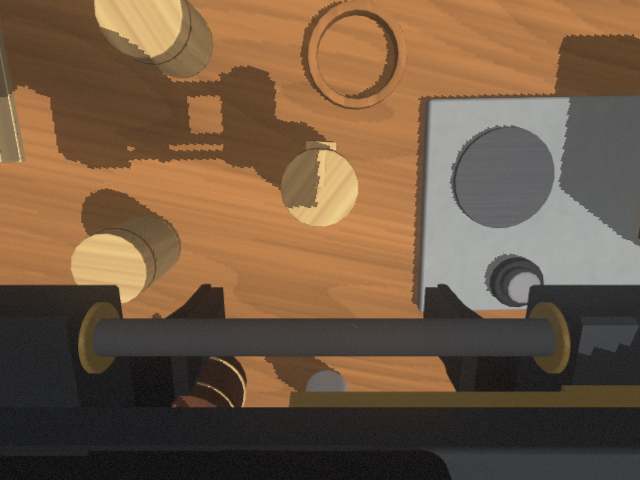

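Wrist view: carved caddy lid at (320,187) with the rib and carving pointing up-image to (321,146), and the stage at (504,177). I'll zoom in for the angle.

```bash
python3 -c "
import cv2
a=cv2.imread('pics/w4.png');cv2.imwrite('pics/w4c.png',cv2.resize(a[130:235,270:370],None,fx=5.5,fy=5.5,interpolation=cv2.INTER_CUBIC))"
```

```text
(no output)
```

View pics/w4c.png

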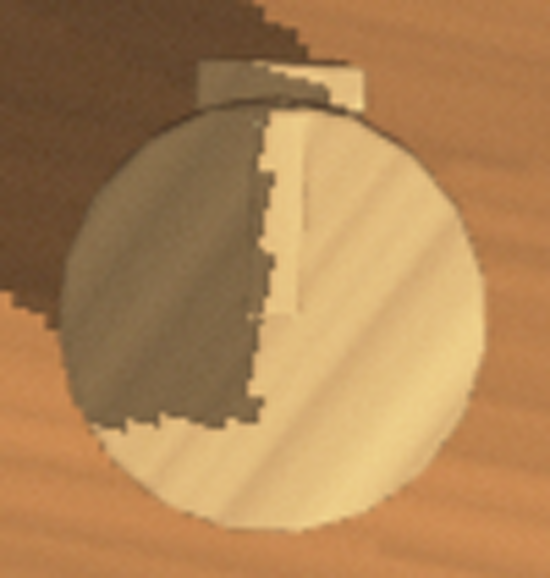

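Run:
```python
from h import *
c=pickle.load(open('w4.pkl','rb'));f=lambda x,y:(270+x/5.5,130+y/5.5)
ang=lambda a,b:round(float(np.degrees(np.arctan2(*(b-a)[1::-1]))),2)
print('lid',onz(c,*f(274,316),.084))
a,b=onz(c,*f(299,315),.088),onz(c,*f(305,112),.088);print('rib edge',ang(a,b),np.linalg.norm(a-b))
a,b=onz(c,*f(197,62),.06),onz(c,*f(364,68),.06);print('panel',ang(a,b),np.linalg.norm(a-b),(a+b)/2)
print('stage',onz(c,504,177,.02),'edge',ang(onz(c,428,98,.014),onz(c,565,97,.014)),ang(onz(c,422,305,.014),onz(c,428,98,.014)),'corner',onz(c,428,98,.014))
print('btn',onz(c,521,287,.034))
```

```text
lid [0.5305633  0.03634514 0.084     ]
rib edge -169.79 0.026005495629841616
panel 99.92 0.023482001124408874 [0.49839424 0.03083922 0.06      ]
stage [0.4939475  0.19800449 0.02      ] edge 102.41 -166.12 corner [0.44292464 0.11445639 0.014     ]
btn [0.58702383 0.23882356 0.034     ]
```

```bash
python3 -m jog '[[0.6,0,0,0.015,0],[0.8,0,0.5,0.015,0],[0.8,0,1,0.005,0],[0.8,0,1,0,0],[0.6,0,1,0,0],[0.3,0,1,0,0],[0.1,0,1,0,0],[0,0,0.5,0,0],[0,0,0,0,0],[0,0,0,0,0]]'
python3 -c "
from h import *
go(.531,.0363,.058,190,10)"
```

```text
time: 17.5
ee_pos: [0.5244, 0.0372, 0.1752]
eef_rot: [-0.081, 0.997, 0.008, -0.003]
ft_force: [-0.1, 0.2, -0.1]
width: 0.0867
now [0.5244 0.0372 0.1752] psi -170.68 tilt [ 0.005  0.017 -1.   ]
[[-0.07, -0.04, 1.17, np.float64(-0.001)], 'x', 10]
```

```bash
python3 -m jog '[[-0.2,-0.05,1,0,0],[-0.2,-0.05,1.5,0,0],[-0.1,-0.05,1.5,0,0],[-0.1,0,1.5,0,0],[0,0,1.5,0,0],[0,0,1.5,0,0],[0,0,1,0,0],[0,0,0.5,0,0],[0,0,0,0,0],[0,0,0,0,0]]'
python3 -c "
from h import *
go(.531,.0363,.058,190,1)"
```

```text
time: 18.5
ee_pos: [0.5296, 0.0393, 0.0641]
eef_rot: [-0.082, 0.997, 0.009, -0.005]
ft_force: [0.3, -0.3, 0.1]
width: 0.0871
now [0.5296 0.0393 0.0641] psi -170.63 tilt [ 0.008  0.019 -1.   ]
[[-0.1, -0.33, 0.61, np.float64(-0.011)], 'x', 1]
```

```bash
python3 -m jog '[[-0.1,-0.25,0.5,-0.01,0],[0,0,0.1,0,0],[0,0,0,0,0.2],[0,0,0,0,0.4],[0,0,0,0,0.5],[0,0,0,0,0.6],[0,0,0,0,0.7],[0,0,0,0,0.9],[0,0,0,0,1],[0,0,0,0,1]]' 15
python3 -c "
from h import *
go(.531,.0363,.058,190,1)"
```

```text
time: 19.5
ee_pos: [0.5324, 0.0368, 0.0596]
eef_rot: [-0.087, 0.996, 0.009, -0.003]
ft_force: [0.3, -0.1, -1.0]
width: 0.0579
now [0.5324 0.0368 0.0596] psi -170.03 tilt [ 0.005  0.018 -1.   ]
[[0.15, -0.03, 0.16, np.float64(-0.0)], 'x', 1]
```

```bash
python3 -m jog '[[0,0,-0.3,0,1],[0,0,-0.7,0,1],[0,0,-1.2,0,1],[0,0,-1.5,0,1],[0,0,-1.5,0,1],[0,0,-1.5,0,1],[0,0,-1.5,0,1],[0,0,-0.8,0,1],[0,0,-0.3,0,1],[0,0,0,0,1]]'
python3 -c "
from h import *
go(.497,.197,.15,103,17)"
```

```text
time: 20.5
ee_pos: [0.5337, 0.0353, 0.1636]
eef_rot: [-0.087, 0.996, 0.008, -0.001]
ft_force: [0.7, 0.5, -1.6]
width: 0.0574
now [0.5337 0.0353 0.1636] psi -170.0 tilt [ 0.001  0.017 -1.   ]
[[0.05, 0.97, 0.1, np.float64(0.089)], [0.13, 0.96, 0.1, np.float64(0.089)], [0.22, 0.95, 0.1, np.float64(0.089)], [0.3, 0.93, 0.1, np.float64(0.089)], [0.39, 0.89, 0.1, np.float64(0.089)], [0.46, 0.86, 0.1, np.float64(0.089)], [0.54, 0.81, 0.09, np.float64(0.089)], [0.61, 0.76, 0.09, np.float64(0.089)], [0.67, 0.7, 0.09, np.float64(0.089)], [0.73, 0.64, 0.09, np.float64(0.089)], [0.79, 0.57, 0.09, np.float64(0.089)], [0.84, 0.5, 0.09, np.float64(0.089)], [0.88, 0.42, 0.09, np.float64(0.089)], [0.91, 0.34, 0.09, np.float64(0.089)], [0.94, 0.26, 0.09, np.float64(0.089)], [0.96, 0.18, 0.08, np.float64(0.089)], [0.97, 0.09, 0.08, np.float64(0.089)]]
```

```bash
python3 -m jog '[[0.05,0.95,0,0.09,1],[0.15,0.95,0,0.09,1],[0.2,0.95,0,0.09,1],[0.3,0.95,0,0.09,1],[0.4,0.9,0,0.09,1],[0.45,0.85,0,0.09,1],[0.55,0.8,0,0.09,1],[0.6,0.75,0,0.09,1],[0.65,0.7,0,0.09,1],[0.75,0.65,0,0.09,1]]'
python3 -c "
from h import *
go(.497,.197,.163,103,7)"
```

```text
time: 21.5
ee_pos: [0.5097, 0.1312, 0.1587]
eef_rot: [0.372, 0.928, 0.004, -0.01]
ft_force: [0.2, 0.8, -1.4]
width: 0.0576
now [0.5097 0.1312 0.1587] psi 136.28 tilt [ 0.022  0.001 -1.   ]
[[0.78, 0.55, -0.04, np.float64(0.083)], [0.83, 0.49, -0.04, np.float64(0.083)], [0.86, 0.42, -0.04, np.float64(0.083)], [0.89, 0.35, -0.04, np.float64(0.083)], [0.92, 0.27, -0.04, np.float64(0.083)], [0.94, 0.19, -0.04, np.float64(0.083)], [0.95, 0.11, -0.04, np.float64(0.083)]]
```

```bash
python3 -m jog '[[0.75,0.55,0,0.08,1],[0.8,0.5,0,0.08,1],[0.85,0.4,0,0.08,1],[0.9,0.35,0,0.08,1],[0.9,0.3,0,0.08,1],[0.8,0.2,0,0.08,1],[0.3,0.1,0,0.06,1],[0,0,0,0.02,1],[0,0,0,0,1],[0,0,0,0,1]]'
python3 -c "
from h import *
shot('scene','s2');shot('wrist','w5');shot('side','t2');go(.497,.197,.163,103,5)
d=[cv2.resize(cv2.imread('pics/w5.png'),(400,300)),cv2.resize(cv2.imread('pics/t2.png')[90:270,80:320],(400,300))]
cv2.imwrite('pics/held.png',np.hstack(d))"
```

```text
time: 22.5
ee_pos: [0.4953, 0.1918, 0.1531]
eef_rot: [0.622, 0.782, -0.003, -0.015]
ft_force: [0.0, 0.2, -1.8]
width: 0.0582
now [0.4955 0.1918 0.1533] psi 102.93 tilt [ 0.019 -0.023 -1.   ]
[[0.1, 0.05, -0.19, np.float64(-0.0)], 'x', 5]
```

View pics/held.png

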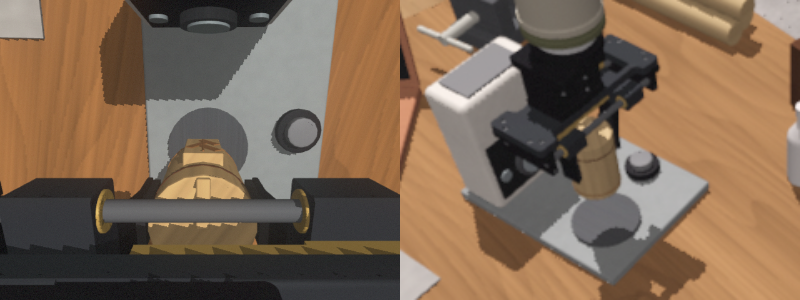

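The caddy is held upright with its carving towards the lens, above the stage. I lower it.

```bash
python3 -m jog '[[0.2,0.1,0.6,0,1],[0.2,0.1,1,0,1],[0.1,0,1,0,1],[0,0,1,0,1],[0,0,1,0,1],[0,0,0.7,0,1],[0,0,0.4,0,1],[0,0,0.1,0,1],[0,0,0,0,1],[0,0,0,0,1]]'
python3 -c "
from h import *
go(.497,.197,.0796,103,1)"
```

```text
time: 23.65
ee_pos: [0.4942, 0.1978, 0.0891]
eef_rot: [0.623, 0.782, -0.004, -0.015]
ft_force: [-0.2, 0.3, -1.3]
width: 0.0576
now [0.4942 0.1978 0.0891] psi 102.96 tilt [ 0.019 -0.025 -1.   ]
[[-0.16, 0.28, 0.94, np.float64(-0.001)], 'x', 1]
```

```bash
python3 -m jog '[[-0.1,0.2,0.4,0,1],[0,0.1,0.3,0,1],[0,0,0.1,0,1],[0,0,0.1,0,1],[0,0,0,0,1],[0,0,0.1,0,1],[0,0,0,0,1],[0,0,0,0,1],[0,0,0,0,1],[0,0,0,0,1]]'
python3 -c "
from h import *
go(.497,.197,.0796,103,1)"
```

```text
time: 24.65
ee_pos: [0.4983, 0.1981, 0.0799]
eef_rot: [0.623, 0.782, -0.003, -0.014]
ft_force: [0.8, 0.7, -0.6]
width: 0.0575
now [0.4983 0.1981 0.0799] psi 102.96 tilt [ 0.019 -0.022 -1.   ]
[[-0.08, -0.15, 0.04, np.float64(-0.001)], 'x', 1]
```

```bash
python3 -m jog '[[0,0,0.1,0,1],[0,0,0.05,0,1],[0,0,0,0,1],[0,0,0,0,0.5],[0,0,0,0,0.4],[0,0,0,0,0.3],[0,0,0,0,0.2],[0,0,0,0,0.1],[0,0,0,0,0],[0,0,0,0,0]]'
python3 -c "
from h import *
go(.497,.197,.19,103,1)"
```

```text
time: 25.65
ee_pos: [0.4986, 0.1986, 0.0799]
eef_rot: [0.623, 0.782, -0.002, -0.014]
ft_force: [0.4, -0.5, 0.3]
width: 0.0832
now [0.4986 0.1986 0.0799] psi 102.96 tilt [ 0.019 -0.021 -1.   ]
[[0.09, -0.43, -11.01, np.float64(-0.001)], 'x', 1]
```

```bash
python3 -m jog '[[0,0,-0.5,0,0],[0,0,-1,0,0],[0,0,-2,0,0],[0,0,-2,0,0],[0,0,-2.5,0,0],[0,0,-2.5,0,0],[0,0,-2,0,0],[-1,0,-0.5,0,0],[-1.5,0,0,0,0],[-1,0,0,0,0]]'
python3 -c "
from h import *
shot('wrist','w6');shot('scene','s3');shot('side','t3');go(.497,.197,.19,103,1)
a=[cv2.imread(f'pics/{f}.png') for f in('w6','s3','t3')]
cv2.imwrite('pics/placed.png',np.hstack([a[0][40:320,150:510],cv2.resize(a[1][110:250,300:480],(360,280)) ]))"
```

```text
time: 26.65
ee_pos: [0.5099, 0.1625, 0.22]
eef_rot: [0.621, 0.784, -0.0, -0.013]
ft_force: [0.9, -0.2, 0.3]
width: 0.087
now [0.5095 0.163  0.2194] psi 103.14 tilt [ 0.02  -0.018 -1.   ]
[[3.53, -0.39, 3.02, np.float64(0.002)], 'x', 1]
```

View pics/placed.png

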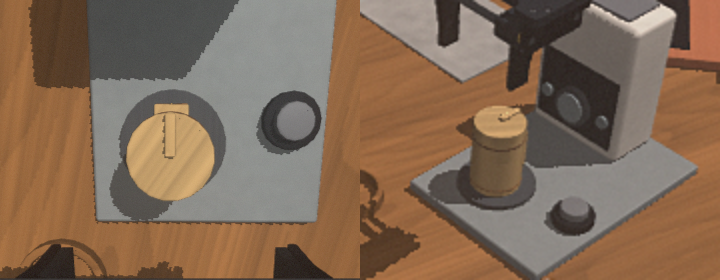

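The caddy stands upright on the stage, carving towards the head. Lid is at full-frame (320,196), stage disc centre (322,183), button cap (446,161).

Run:
```python
from h import *
c=pickle.load(open('w6.pkl','rb'))
ang=lambda a,b:round(float(np.degrees(np.arctan2(*(b-a)[1::-1]))),2)
L=onz(c,320,196,.104);S=onz(c,322.5,183,.02);print('lid',L,'stage',S,'d',np.linalg.norm((L-S)[:2]))
print('panel edge',ang(onz(c,337.5,144.5,.08),onz(c,304.5,144.5,.08))-90,'rib/panel',ang(L,onz(c,321,144.5,.08)))
print('plate front',ang(onz(c,466,261,.014),onz(c,247,260,.014))-90,'left',ang(onz(c,247,260,.014),onz(c,240,120,.014)))
B=onz(c,446,161,.034);print('btn',B,'stage from btn',B[:2]-S[:2])
from bench import r
p,a,m=st(r.read_state());print(p,a)
```

```text
lid [0.49578497 0.197864   0.104     ] stage [0.49530887 0.19979561 0.02      ] d 0.0019894175882021405
panel edge -256.78 rib/panel 102.98
plate front -256.78 left 103.41
btn [0.58734257 0.24049663 0.034     ] stage from btn [0.09203369 0.04070103]
[0.50946301 0.16304777 0.21938489] 103.13922084860377
```

Placement is within about 2 mm and the heading agrees with the plate within about 1°. Next is the button, with jaws shut and the gripper turned so its body clears both caddy and head.

```bash
python3 -c "
from h import *
go(.589,.240,.21,-2,14)"
```

```text
now [0.5095 0.163  0.2194] psi 103.14 tilt [ 0.02  -0.018 -1.   ]
[[0.4, 0.68, 0.06, np.float64(0.131)], [0.49, 0.62, 0.07, np.float64(0.131)], [0.57, 0.55, 0.07, np.float64(0.131)], [0.63, 0.47, 0.07, np.float64(0.131)], [0.69, 0.39, 0.07, np.float64(0.131)], [0.73, 0.29, 0.08, np.float64(0.131)], [0.77, 0.19, 0.08, np.float64(0.131)], [0.78, 0.09, 0.08, np.float64(0.131)], [0.79, -0.01, 0.08, np.float64(0.131)], [0.78, -0.12, 0.09, np.float64(0.131)], [0.76, -0.22, 0.09, np.float64(0.131)], [0.72, -0.31, 0.09, np.float64(0.131)], [0.68, -0.41, 0.09, np.float64(0.131)], [0.62, -0.49, 0.09, np.float64(0.131)]]
```

```bash
python3 -m jog '[[0.4,0.7,0,0.13,0.3],[0.5,0.6,0,0.13,0.6],[0.55,0.55,0,0.13,1],[0.65,0.45,0,0.13,1],[0.7,0.4,0,0.13,1],[0.75,0.3,0,0.13,1],[0.75,0.2,0,0.13,1],[0.8,0.1,0,0.13,1],[0.8,0,0,0.13,1],[0.8,-0.1,0,0.13,1]]' 15
python3 -c "
from h import *
go(.589,.240,.18,-2,7)"
```

```text
time: 27.8
ee_pos: [0.5644, 0.2247, 0.2125]
eef_rot: [0.974, 0.226, -0.015, -0.011]
ft_force: [-0.3, 0.4, -0.6]
width: 0.0148
now [0.5644 0.2247 0.2125] psi 26.18 tilt [-0.023 -0.029 -0.999]
[[0.42, -0.03, 0.46, np.float64(0.07)], [0.42, -0.06, 0.46, np.float64(0.07)], [0.41, -0.09, 0.46, np.float64(0.07)], [0.41, -0.11, 0.46, np.float64(0.07)], [0.4, -0.14, 0.46, np.float64(0.07)], [0.38, -0.17, 0.46, np.float64(0.07)], [0.37, -0.19, 0.46, np.float64(0.07)]]
```

```bash
python3 -m jog '[[0.4,0,0,0.08,1],[0.4,-0.05,0,0.08,1],[0.4,-0.1,0,0.08,1],[0.4,-0.1,0.4,0.08,1],[0.4,-0.15,0.8,0.08,1],[0.2,-0.15,1,0.05,1],[0,0,1,0,1],[0,0,0.5,0,1],[0,0,0,0,1],[0,0,0,0,1]]'
python3 -c "
from h import *
go(.589,.240,.075,-2,10)"
```

```text
time: 28.8
ee_pos: [0.5788, 0.2442, 0.1673]
eef_rot: [1.0, -0.002, -0.022, -0.008]
ft_force: [0.0, -0.3, 0.8]
width: 0.0004
now [0.5788 0.2442 0.1673] psi -0.24 tilt [-0.045 -0.016 -0.999]
[[0.14, 0.06, 0.92, np.float64(0.003)], 'x', 10]
```

```bash
python3 -m jog '[[0.1,0.05,0.8,0,1],[0.2,0.1,1,0,1],[0.2,0.1,1.1,0,1],[0.2,0.1,1.1,0,1],[0.2,0.1,1.1,0,1],[0.2,0.1,1.1,0,1],[0.1,0,1,0,1],[0,0,0.5,0,1],[0,0,0,0,1],[0,0,0,0,1]]'
python3 -c "
from h import *
shot('side','t4');shot('scene','s4');go(.589,.240,.06,-2,1)
a=[cv2.resize(cv2.imread(f'pics/{f}.png')[y:y+140,x:x+180],(400,311),interpolation=cv2.INTER_CUBIC) for f,x,y in(('t4',140,120),('s4',320,120))]
cv2.imwrite('pics/btn.png',np.hstack(a))"
```

```text
time: 29.8
ee_pos: [0.5881, 0.2389, 0.0824]
eef_rot: [1.0, -0.002, -0.023, -0.008]
ft_force: [0.5, 0.2, -0.1]
width: 0.0006
now [0.5882 0.239  0.0827] psi -0.21 tilt [-0.045 -0.016 -0.999]
[[0.18, -0.07, 2.27, np.float64(0.031)], 'x', 1]
```

The picture allowance is used up, so I press by pose and force readings.

```bash
python3 -m jog '[[0.1,0,0.6,0,1],[0,0,0.6,0,1],[0,0,0.4,0,1],[0,0,0.3,0,1],[0,0,0.1,0,1],[0,0,0,0,1],[0,0,0,0,1],[0,0,0,0,1],[0,0,0,0,1],[0,0,0,0,1]]'
python3 -c "
from h import *
go(.589,.240,.05,-2,1)"
```

```text
time: 30.9
ee_pos: [0.589, 0.2397, 0.0624]
eef_rot: [1.0, -0.002, -0.021, -0.009]
ft_force: [1.1, -0.2, -1.1]
width: 0.0006
now [0.589  0.2397 0.0624] psi -0.21 tilt [-0.043 -0.017 -0.999]
[[0.05, -0.0, 1.24, np.float64(0.031)], 'x', 1]
```

```bash
python3 -m jog '[[0,0,0.2,0,1],[0,0,0.2,0,1],[0,0,0.2,0,1],[0,0,0.2,0,1],[0,0,0,0,1],[0,0,0,0,1],[0,0,0,0,1],[0,0,0,0,1],[0,0,0,0,1],[0,0,0,0,1]]'
python3 -m jog '[[0,0,0.2,0,1],[0,0,0.2,0,1],[0,0,0.2,0,1],[0,0,0,0,1],[0,0,0,0,1],[0,0,0,0,1],[0,0,0,0,1],[0,0,0,0,1],[0,0,0,0,1],[0,0,0,0,1]]'
```

```text
time: 31.9
ee_pos: [0.5892, 0.2399, 0.0551]
eef_rot: [1.0, -0.002, -0.021, -0.009]
ft_force: [-1.9, -0.7, 2.4]
width: 0.0004
time: 32.9
ee_pos: [0.5893, 0.24, 0.0529]
eef_rot: [1.0, -0.002, -0.02, -0.008]
ft_force: [-1.8, -0.8, 4.4]
width: 0.0002
```

Contact confirmed, with the spring force rising. I'll push on to the stop.

```bash
python3 -m jog '[[0,0,0.3,0,1],[0,0,0.3,0,1],[0,0,0.3,0,1],[0,0,0.3,0,1],[0,0,0.3,0,1],[0,0,0.3,0,1],[0,0,0,0,1],[0,0,0,0,1],[0,0,0,0,1],[0,0,0,0,1]]'
python3 -m jog '[[0,0,0.4,0,1],[0,0,0.4,0,1],[0,0,0.4,0,1],[0,0,0.4,0,1],[0,0,0.4,0,1],[0,0,0.4,0,1],[0,0,0.4,0,1],[0,0,0.4,0,1],[0,0,0.4,0,1],[0,0,0.4,0,1]]'
```

```text
time: 33.9
ee_pos: [0.5894, 0.2402, 0.0537]
eef_rot: [1.0, -0.003, -0.018, -0.006]
ft_force: [-1.1, -1.6, 4.4]
width: 0.0005
time: 34.9
ee_pos: [0.5898, 0.2405, 0.0518]
eef_rot: [1.0, -0.004, -0.015, -0.003]
ft_force: [-17.2, -8.8, 42.6]
width: 0.0005
```

Hard stop at z≈0.0518, about 6 mm below the extrapolated first contact (0.058), with force well over 5 N. Release and retreat.

```bash
python3 -m jog '[[0,0,-0.5,0,1],[0,0,-0.5,0,1],[0,0,-1,0,1],[0,0,-2,0,1],[0,0,-2,0,1],[0,0,-2,0,1],[0,0,-2,0,1],[0,0,-2,0,1],[0,0,-1,0,1],[0,0,0,0,1]]'
python3 -m jog '[[1,0,-1,0,1],[1,0.3,-1,0,1],[1,0.5,-0.5,0,1],[1,0.5,0,0,1],[1,0.5,0,0,1],[0.5,0.3,0,0,1],[0,0,0,0,1],[0,0,0,0,1],[0,0,0,0,1],[0,0,0,0,1]]'
python3 - <<'E'
from h import *
a=pickle.load(open('s3.pkl','rb'));b0=pickle.load(open('c0.pkl','rb'))
s=shot('scene','s5');t=shot('side','t5')
# caddy+stage+button region vs. frames before press; side view likewise
def df(p,q,x0,x1,y0,y1):
    d=np.abs(p['pixels'][y0:y1,x0:x1].astype(int)-q['pixels'][y0:y1,x0:x1]).max(2)
    ys,xs=np.where(d>40);return len(xs),(xs.min()+x0,xs.max()+x0,ys.min()+y0,ys.max()+y0) if len(xs) else None
print('scene caddy',df(a,s,340,390,160,215),'button',df(b0['scene'],s,393,420,205,230),df(a,s,393,420,205,230))
a=pickle.load(open('t3.pkl','rb'))
print('side caddy',df(a,t,180,225,165,240),'button',df(b0['side'],t,214,238,178,200))
for n,x0,x1,y0,y1 in(('gouge',180,290,325,390),('blanks',210,285,190,305),('brush',310,360,260,335),('glue',375,403,250,300),('tray',70,200,225,335)):print(n,df(b0['scene'],s,x0,x1,y0,y1))
E
```

```text
time: 35.9
ee_pos: [0.5931, 0.2398, 0.1849]
eef_rot: [1.0, -0.003, -0.017, -0.003]
ft_force: [-0.5, -0.3, -1.2]
width: 0.0007
time: 36.9
ee_pos: [0.6492, 0.216, 0.2002]
eef_rot: [1.0, -0.003, -0.022, -0.001]
ft_force: [0.7, -0.1, 0.2]
width: 0.0008
scene caddy (5, (np.int64(386), np.int64(388), np.int64(160), np.int64(161))) button (0, None) (0, None)
side caddy (199, (np.int64(180), np.int64(192), np.int64(165), np.int64(184))) button (0, None)
gouge (0, None)
blanks (2117, (np.int64(210), np.int64(284), np.int64(198), np.int64(283)))
brush (511, (np.int64(310), np.int64(359), np.int64(260), np.int64(278)))
glue (22, (np.int64(375), np.int64(382), np.int64(250), np.int64(253)))
tray (1106, (np.int64(93), np.int64(199), np.int64(225), np.int64(273)))
```

```bash
python3 -c "
from bench import r
print(r.read_state()['time'],r.close_job())"
```

```text
the job is handed in; nothing more can be done
37.0 None
```

The job is handed in at 37 s of the 72 s allowed, with every step carried out. No verdict is reported.

- **Jar:** it was moved from the stage into the free end of the tray and lowered until it rested. A picture after letting go shows it upright, clear of the cup and the walls.
- **Caddy:** it stands on the stage about 2 mm from the centre. Its carving heading is about 103°, and the scanner plate measures 103.2–103.4°. I measured this after letting go and before pressing.
- **Button:** I pressed with shut jaws until the arm met a hard stop, then lifted off. First contact was not measured; I worked out about 6 mm of travel from the spring readings. My early camera estimate of the cap height implied only about 4–5 mm. That method read other known heights 0–4 mm low, so I trusted the forces.
- **Press force:** it peaked at about 43 N at the fingertips, more than the button needed.
- **Last checks:** the cap looks the same as before the press in the scene and side views. No pixels differ around the gouge. The caddy area differs only at crop edges, which I take to be the arm in view.
- **Not confirmed:** the last image comparison also showed differences around the blanks, brush pot, glue and tray. I put these down to the arm, its shadow, the removed caddy and the placed jar. I could not check by eye because all 12 views were used.

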